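Park the index plunger of a fret-slotting jig and run the carrier out

TASK

The last fret slot is cut and the board has to come out from under the saw guide. Pull the black knob of the spring index plunger up until you feel its stop, twist it clockwise until you feel the end of the turn and ease it down into its rest notch so that it stays up by itself: do not strain it, and do not let it snap down. Then slide the carrier by its wooden handle gently out until it rests against the stop block, and leave it there with the plunger still parked and nothing else on the bench disturbed.

Things in the scene. Friction and masses are not known exactly. Their poses are not given: they have to be found in the camera images.
- jig: fret-slotting jig fixed to the bench: plywood base 150 x 540 mm, 18 mm thick, with two low guide rails. Origin on the bench; y along the carrier's travel (+y = out, towards the stop block), z up. The base spans x -75..75, y -130..410 mm; an aluminium bridge over the carrier, 76 mm high, spans x -64..64, y 4..46 mm. The plunger stands upright on the bridge at x -30, y 25 mm
- knob (a point): centre (half-way up) of the plunger's round black knurled knob, 34 mm diameter, 22 mm high, the highest part of the jig, free on all sides; moves with the knob but does not turn with it. 123 mm above the bench while the pin is engaged. It is pulled straight up against a spring and twisted clockwise (seen from above); a 3 mm cross pin under it runs on the crown of the sleeve
- plunger_foot (a point): where the plunger's axis meets the top of the bridge, 76 mm above the bench. A steel sleeve, 26 mm diameter, stands here below the knob; its height was set by hand and differs by 8 mm from jig to jig. Clockwise from the deep slot (pin down) its crown has a low land, then the rest notch, then an end wall; all twice, half a turn apart. No turning anticlockwise
- plunger (a joint): lift of the plunger in m: 0 = pin engaged, grows as the knob is pulled up. The cross pin clears the land at 10.3 to 18.3 mm, a hard stop ends the pull 1.7 mm above that (12 to 20 mm), the rest notch holds it 3.3 mm below (7 to 15 mm): find them by feel. Spring and weight pull down with 5 N at 0, rising 0.25 N per mm. Over 20 N between plunger and sleeve, or a snap of 2 mm, strains it
- cross_pin (a point): on the plunger's axis at the height of the engaged cross pin, 87.5 mm above the bench. The pin has 0.75 rad of play in the deep slot, so the clockwise turn from the start to the end wall is anywhere from 0.65 to 1.45 rad: feel for the wall (the pin bears 9 to 13 mm from the axis; 0.1 N m is a firm touch). Let go there, it drops into the notch; 0.2 rad or more short of it, it slides back and shuts
- carrier (a joint): travel of the carrier in m: 0 = held by the pin, grows as it slides out along the jig's +y; rubs with about 2 N. The plunger's 6 mm pin stands in a notch of the 5 mm thick steel index strip along the carrier, so the carrier must stay where it is until the plunger is parked
- handle (a point): middle of the upright turned wooden handle on the carrier: 23 mm diameter (26 mm over its top 12 mm), from 32 to 76 mm above the bench; the point is 56 mm above the bench and, at carrier travel 0, at x 5, y 192 mm in the jig's frame. Moves with the carrier
- carrier_end (a point): middle of the carrier's end face (80 mm wide, 18 to 32 mm above the bench) that meets the stop block; at carrier travel 0 at y 220 mm in the jig's frame. Axes as the jig's
- stop_face (a point): middle of the stop block's face that the carrier's end meets, 25 mm above the bench. The aluminium block, 112 x 30 mm, is clamped over the rails, its top 43 mm above the bench, with a small black clamp knob up to 60 mm. Axes as the jig's. The carrier should meet it with less than 25 N
- glue: loose glue bottle, 44 mm diameter, 105 mm high, standing beside the jig; leave alone. Origin at its underside
- neck_rest: loose wooden neck rest lined with cork, 70 x 110 mm, 67 mm high; leave alone. Origin at its underside
- hex_key: loose hex key, 90 mm long, 5 mm thick, lying on the bench on the robot's side of the jig; leave alone
- fret_saw: loose small back saw, 310 mm long with its handle, lying flat on the bench, up to 20 mm high; leave alone

How it is judged:
By the outcome, as a careful person would: the job done as asked, in the order asked, and still so for the second after the job is handed in, with the robot touching nothing.
It also fails if it takes over 72 s, if anything falls off the work surface, if the arm or the gripper's body presses on something with over 40 N, if the wrist force passes 120 N, or if a joint passes its speed limit or range.

ROBOT

A 6-joint arm with a two-finger parallel gripper is mounted at the origin on the work surface. World frame = base frame: x ahead of the robot, y to its left, z up, the work surface at z = 0. Lengths are in mm, angles in rad, forces in N, time in s.
With the tool pointing down it reaches from about 275 to 750 mm from the base axis. Payload 10.2 kg.
Tool frame: the origin (TCP) lies between the finger pads; the fingertips stand 11 mm ahead of it and the grasp point (between the pads) lies 8 mm behind it; z points along the fingers, y is the line along which they close (so a half turn about z gives the same grasp; the last joint's range is limited). The gripper opens to 85 mm and grips with 20 to 120 N. Pads are 22 mm wide; open, the fingers measure 114 mm over their backs; the gripper's body (76 mm by 85 mm) begins 54 mm behind the grasp point. The pads swing forward as they close: fully open they stand 13 mm farther back than shut.
Start: joints at [0.918, 0.313, 1.498, -0, 1.331, -0.223], TCP at [218.775, 477.251, 213.494] pointing down, gripper open.
Joint ranges: [-2.94, 2.94], [-0.97, 2.17], [0.19, 2.56], [-1.23, 4.37], [0.02, 3.11], [-2.88, 2.88]. Speed limits (rad/s): [2.39, 2.39, 3.01, 3.14, 3.14, 3.14].

INTERFACE

Orientations are given as a unit quaternion [w, x, y, z].
In Python, from rig import sense, eyes, finish_job gives the robot as it stands.
- The arm moves only by the shell command python3 -m jog 'ROWS' [FORCE]. ROWS is JSON, a list of rows, each a list of 7 numbers: the shift along the tool's x, y, z in m, then the turn, a rotation vector about the tool's x, y, z in rad, then the finger opening in m, from 0 to 0.0854. In form: [[dx, dy, dz, rx, ry, rz, gripper], ...]. A call has 1 to 5 rows; each row shifts and turns the commanded pose from where the row before left it, along the tool's axes as they then stand; what a row does not reach is not made up. A row lasts 1/10 s, in which the tool goes at most 50 mm and 8.59 degrees, less where a joint would pass 70% of its speed; a pose out of reach is approached as far as the arm can. A call is refused whole if a number of a shift passes 0.05 or a number of a turn 0.15, either way. A call with a gripper value outside its range is refused whole. The fingers move at their own pace and stop on an object; FORCE is the grip in N (left out, the last holds). Time passes only in rows, so rows that do not move let the fingers close. It gives the time, the measured TCP pose, the force, the opening and the grip force at its end, in the units of the state.
- sense(): the state, without advancing time (a new reading comes with each control period).
- eyes.capture(name): name is "scene" or "top"; returns the picture (400x640x3 uint8, red, green, blue); there is no depth.
- eyes.calibration(name): a dict with "fx", "fy", "cx", "cy" (pixels), "cam_to_world" (4x4, takes a point from camera to world coordinates). Camera axes: x right, y down, z forward; pixel columns grow to the right and rows downward; lengths in mm; the calibration is good to about 2 mm. A picture is of the moment at which its call begins. calibration takes no time and is no camera call.
- finish_job(): hands the job in; it is judged then, once.
The state is a dict: "time_s": time; "joints": joint angles; "dq": joint speeds; "tau": joint torques, N m; "eef_pos": TCP position; "ee_rot": TCP orientation; "force": force on the tool from outside, world axes, zero at the start; "wrist_torque": the same for the moment, N m; "grip_width": opening from 0.0 (shut) to 1.0 (fully open); "grip_force": force on a finger pad.
Only numpy, scipy, OpenCV 4.12 (cv2) and the standard library are available. Lean on these libraries where they do the work, as an engineer would, in place of code of your own. Each camera call takes 0.05 s, during which the arm holds its last target. There are 200 camera calls.

## Working session

There is one attempt and no reset: what is moved stays moved. The work goes in short steps, Python scripts to look and compute and a shell command to move; the robot and the scene stay as the last step left them, time stands still between calls to the robot, and variables do not carry over. Pictures are saved under pics/ and viewed, at most 10 in all, crops included, and the job is handed in when it is done.

```bash
mkdir -p pics
python3 - <<'E'
from rig import sense, eyes
import cv2
for n in("scene","top"):
    im=eyes.capture(n); cv2.imwrite(f"pics/{n}0.png",im[:,:,::-1]); c=eyes.calibration(n)
    print(n,c)
print(sense())
E
```

```text
scene {'fx': 417.2970285431636, 'fy': 417.2970285431636, 'cx': 314.8359762314027, 'cy': 199.96288259656183, 'cam_to_world': array([[ 4.28207384e-01,  4.86450444e-01, -7.61580200e-01,
         1.26492174e+03],
       [ 9.03639376e-01, -2.22453801e-01,  3.65992055e-01,
        -2.46095465e+02],
       [ 8.62058753e-03, -8.44914358e-01, -5.34832136e-01,
         6.06810067e+02],
       [ 0.00000000e+00,  0.00000000e+00,  0.00000000e+00,
         1.00000000e+00]])}
top {'fx': 375.5679905573851, 'fy': 375.5679905573851, 'cx': 320.62728845723217, 'cy': 201.42837213394452, 'cam_to_world': array([[ 2.24319726e-02, -9.87890562e-01,  1.53522129e-01,
         4.64041601e+02],
       [-9.99661918e-01, -2.01445531e-02,  1.64391600e-02,
         7.32271311e+01],
       [-1.31474563e-02, -1.53838989e-01, -9.88008456e-01,
         8.45283757e+02],
       [ 0.00000000e+00,  0.00000000e+00,  0.00000000e+00,
         1.00000000e+00]])}
{'time_s': 0.1, 'joints': array([ 9.17596632e-01,  3.13403887e-01,  1.49831059e+00,  1.69042280e-06,
        1.33100326e+00, -2.23395165e-01]), 'dq': array([ 9.22985552e-04,  5.34196398e-04, -1.53956188e-03, -2.02303202e-03,
       -2.94182171e-04,  8.57226006e-05]), 'tau': array([ 2.78382235e-03, -4.12897825e+01, -2.60138905e+01, -2.01460407e-04,
        3.09817777e-03,  4.18546529e-05]), 'eef_pos': array([218.62845996, 477.05811184, 213.00629705]), 'ee_rot': array([-2.39485077e-04,  2.13252105e-01,  9.76997044e-01, -5.09019221e-04]), 'force': array([-0.11642496,  0.70042286, -1.11006499]), 'wrist_torque': array([-0.01949141,  0.02902784, -0.02290573]), 'grip_force': 0.0, 'grip_width': 1.0025750588028906}
```

View pics/scene0.png

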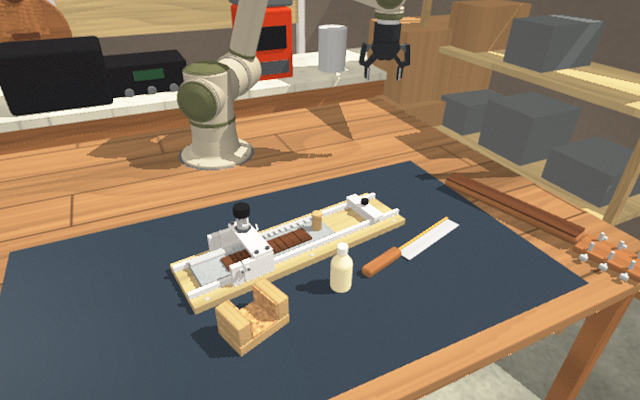

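View pics/top0.png

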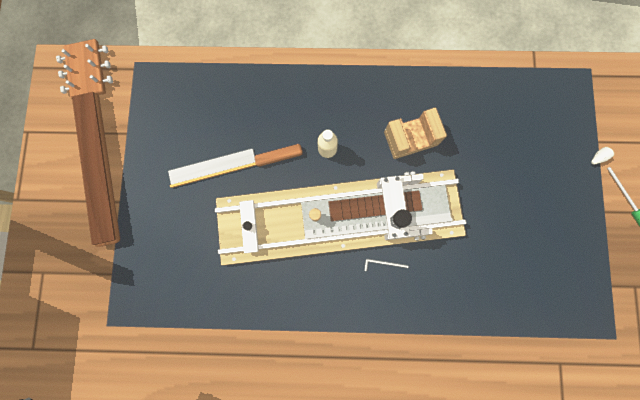

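The top view shows the knob near (402,218), the handle at (315,214), and the stop block's clamp knob at (248,226). The jig's +y axis runs left, which is world +y. I'll zoom in on both views.

Run:
```python
import cv2,numpy as np
t=cv2.imread("pics/top0.png")[165:275,210:475]; s=cv2.imread("pics/scene0.png")[185:310,160:415]
t=cv2.resize(t,(795,330),interpolation=cv2.INTER_CUBIC)
s=cv2.resize(s[:90],None,fx=3,fy=3,interpolation=cv2.INTER_CUBIC)
o=np.zeros((600,800,3),np.uint8); o[:330,:795]=t; o[330:600,:765]=s
cv2.imwrite("pics/crop1.png",o)
```

```text
(no output)
```

View pics/crop1.png

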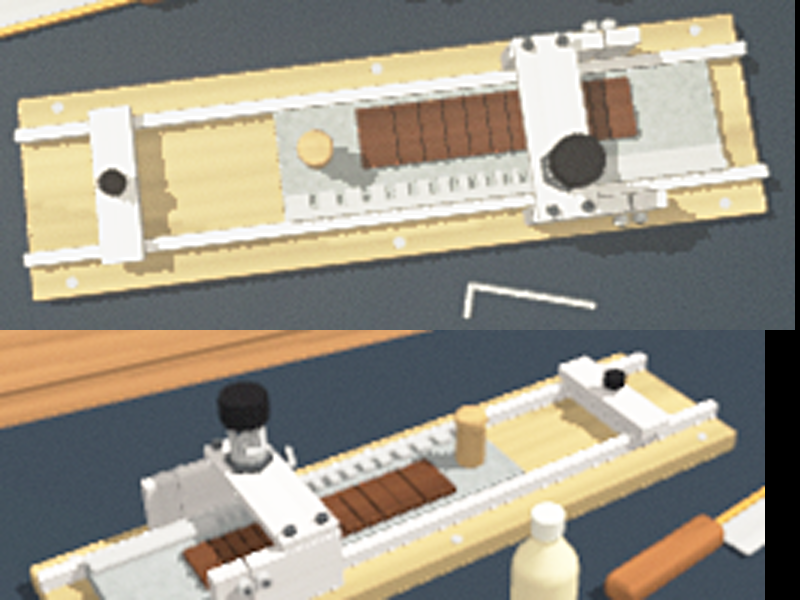

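The crop's top half (top camera, 3x, offset 210,165) has base corners at (18,100), (733,14), (768,212) and (35,300). It also has the knob at (577,160) and the handle top at (315,148). In the scene half (offset 160,185) the knob is at (243,77) and the handle top at (471,82).

```bash
cat > h.py <<'E'
import numpy as np
from rig import eyes
def proj(n,P):
    c=eyes.calibration(n); T=np.linalg.inv(c["cam_to_world"]); p=(T[:3,:3]@np.atleast_2d(P).T).T+T[:3,3]
    return np.c_[c["fx"]*p[:,0]/p[:,2]+c["cx"],c["fy"]*p[:,1]/p[:,2]+c["cy"]]
def ray(n,uv,z):
    c=eyes.calibration(n); M=c["cam_to_world"]; d=M[:3,:3]@[(uv[0]-c["cx"])/c["fx"],(uv[1]-c["cy"])/c["fy"],1]
    return M[:3,3]+d*(z-M[2,3])/d[2]
E
python3 - <<'E'
from h import *
from scipy.optimize import least_squares
L=np.array([[75,410,18],[75,-130,18],[-75,-130,18],[-75,410,18],[-30,25,125],[5,192,76]],float)
uv=np.array([[18,100],[733,14],[768,212],[35,300],[577,160],[315,148]])/3+[210,165]-1/3
S=np.array([[-30,25,123],[5,192,76]],float); us=np.array([[243,77],[471,82]])/3+[160,185]-1/3
def W(p,P):
    c,s=np.cos(p[2]),np.sin(p[2]); return np.c_[p[0]+c*P[:,0]-s*P[:,1],p[1]+s*P[:,0]+c*P[:,1],P[:,2]]
f=lambda p:np.r_[(proj("top",W(p,L))-uv).ravel(),(proj("scene",W(p,S))-us).ravel()]
r=least_squares(f,[450,0,0.1]); p=r.x; print(p); print(f(p).reshape(-1,2).round(1))
print(W(p,np.array([[-30,25,123],[5,192,56.]])))
print("knob",ray("top",uv[4],125),ray("scene",us[0],123),"handle",ray("top",uv[5],76),ray("scene",us[1],76))
a=[ray("top",np.array(q)/3+[209.7,164.7],43) for q in((129,107),(143,260))]
print("stop edge",a,[((q[:2]-p[:2])@[-np.sin(p[2]),np.cos(p[2])]) for q in a])
print("hex",[ray("top",np.array(q)/3+[209.7,164.7],5) for q in((467,317),(472,286),(595,306))])
E
```

```text
[ 5.79917064e+02 -9.31485561e+01  1.41717632e-01]
[[-0.4 -0.3]
 [-0.  -0.3]
 [ 0.2 -0. ]
 [-0.9  0.4]
 [ 0.4  0.1]
 [ 0.1 -0.3]
 [-0.2 -0.4]
 [-0.4  0.3]]
[[546.68672534 -72.63649687 123.        ]
 [557.74814151  97.63283411  56.        ]]
knob [546.91995493 -71.92209896 125.        ] [548.27145471 -72.61568903 123.        ] handle [557.08693266  97.73269156  76.        ] [557.06603467  99.00844669  76.        ]
stop edge [array([588.03103178, 233.89668642,  43.        ]), array([478.70114743, 218.45034293,  43.        ])] [np.float64(322.6205185075171), np.float64(322.77118803961463)]
hex [array([443.28630855, -14.56714492,   5.        ]), array([465.81555368, -18.14676364,   5.        ]), array([ 453.35262856, -108.16489683,    5.        ])]
```

```bash
cat >> h.py <<'E'
from scipy.spatial.transform import Rotation as R
def to(target,yaw=None):
    from rig import sense
    s=sense(); q=s["ee_rot"]; M=R.from_quat([*q[1:],q[0]]).as_matrix()
    print("t %.1f"%s["time_s"],"pos",s["eef_pos"].round(1),"yaw %.3f"%np.arctan2(M[1,1],M[0,1]),"z",M[:,2].round(3),"q",s["joints"].round(2),"F",s["force"].round(1),"T",s["wrist_torque"].round(2))
    print("shift m",(M.T@(np.array(target)-s["eef_pos"])/1e3).round(4))
E
python3 -m jog '[[0,0,0,0,0,0.15,0.085],[0,0,0,0,0,0.15,0.085],[0,0,0,0,0,0.15,0.085],[0,0,0,0,0,0.15,0.085],[0,0,0,0,0,0.15,0.085]]'
python3 -m jog '[[0,0,0,0,0,0.15,0.085],[0,0,0,0,0,0.1,0.085]]'
python3 -m jog '[[-0.042,0.0177,0,0,0,0,0.085],[-0.042,0.0177,0,0,0,0,0.085],[-0.042,0.0177,0,0,0,0,0.085],[-0.042,0.0177,0,0,0,0,0.085],[-0.042,0.0177,0,0,0,0,0.085]]'
python3 -m jog '[[-0.042,0.0177,0,0,0,0,0.085],[-0.042,0.0177,0,0,0,0,0.085],[-0.042,0.0177,0,0,0,0,0.085],[-0.042,0.0177,0,0,0,0,0.085],[0,0,0,0,0,0,0.085]]'
python3 -c "
from h import *
to([547,-72.4,165])"
```

```text
time_s: 0.6
eef_pos: [218.7, 477.1, 213.1]
ee_rot: [-0.0, 0.559, 0.829, -0.0]
force: [0.3, -0.1, -0.6]
grip_width: 0.997
grip_force: 0.0
time_s: 0.8
eef_pos: [218.7, 477.1, 213.1]
ee_rot: [0.0, 0.658, 0.753, -0.0]
force: [-0.2, -0.2, -0.5]
grip_width: 1.0
grip_force: 0.0
time_s: 1.3
eef_pos: [336.3, 280.1, 213.4]
ee_rot: [-0.0, 0.655, 0.755, -0.0]
force: [1.2, 0.4, 0.3]
grip_width: 0.991
grip_force: 0.0
time_s: 1.8
eef_pos: [431.5, 121.6, 213.1]
ee_rot: [0.0, 0.658, 0.753, -0.0]
force: [0.1, 0.2, 0.3]
grip_width: 0.995
grip_force: 0.0
t 1.8 pos [431.5 121.6 213.1] yaw 0.135 z [-0.    -0.001 -1.   ] q [ 0.01  0.14  1.71 -0.    1.29 -0.12] F [0.1 0.2 0.3] T [-0.03 -0.04 -0.02]
shift m [-0.2078  0.0883  0.0482]
```

```bash
python3 -m jog '[[-0.042,0.0177,0,0,0,0,0.085],[-0.042,0.0177,0,0,0,0,0.085],[-0.042,0.0177,0,0,0,0,0.085],[-0.042,0.0177,0,0,0,0,0.085],[-0.04,0.0175,0,0,0,0,0.085]]'
python3 -m jog '[[0,0,0.024,0,0,0,0.085],[0,0,0.024,0,0,0,0.085],[0,0,0,0,0,0,0.085]]'
python3 - <<'E'
from h import *
import cv2
to([547,-72.4,115])
o=np.zeros((600,800,3),np.uint8)
for i,(n,u,v) in enumerate((("top",402,218),("scene",241,190))):
    c=cv2.resize(eyes.capture(n)[v-60:v+60,u-50:u+50,::-1],(400,480),interpolation=cv2.INTER_CUBIC); o[:480,400*i:400*i+400]=c
cv2.imwrite("pics/a.png",o)
E
```

```text
time_s: 2.3
eef_pos: [546.8, -69.3, 213.2]
ee_rot: [-0.0, 0.656, 0.755, -0.0]
force: [0.1, 0.7, 0.7]
grip_width: 0.997
grip_force: 0.0
time_s: 2.6
eef_pos: [544.7, -67.3, 162.4]
ee_rot: [-0.003, 0.656, 0.755, -0.001]
force: [-0.5, 0.1, 0.9]
grip_width: 0.991
grip_force: 0.0
t 2.6 pos [544.7 -67.3 162.4] yaw 0.141 z [-0.006  0.002 -1.   ] q [-0.34  0.41  1.49  0.    1.24 -0.48] F [-0.5  0.1  0.9] T [0.07 0.02 0.05]
shift m [-0.0056  0.0019  0.0474]
```

View pics/a.png

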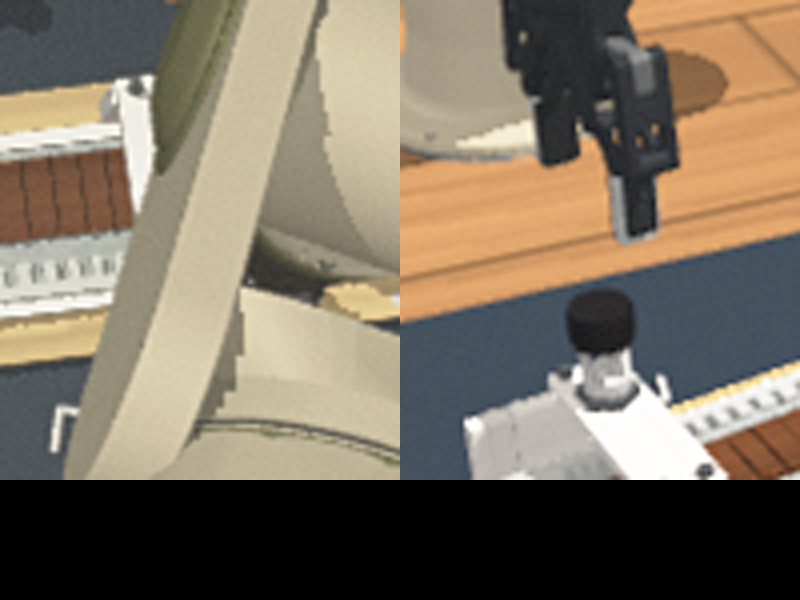

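The top view is blocked by the arm. In the scene view the fingers hang just above the knob (knob at 600,320 in the crop), so I'll correct and descend.

```bash
python3 -m jog '[[-0.0055,0.002,0.01,0,0,0,0.085],[0,0,0,0,0,0,0.085],[0,0,0,0,0,0,0.085]]'
python3 -c "
from h import *
to([547,-72.4,115])"
```

```text
time_s: 3.0
eef_pos: [549.1, -73.4, 155.8]
ee_rot: [0.0, 0.656, 0.755, 0.0]
force: [-0.6, -0.6, 0.1]
grip_width: 0.993
grip_force: 0.0
t 3.0 pos [549.1 -73.4 155.8] yaw 0.141 z [ 0. -0. -1.] q [-0.34  0.43  1.49  0.    1.22 -0.49] F [-0.6 -0.6  0.1] T [ 0.03 -0.01  0.06]
shift m [ 0.0013 -0.002   0.0408]
```

```bash
python3 -m jog '[[0.0013,-0.002,0.01,0,0,0,0.085],[0,0,0.01,0,0,0,0.085],[0,0,0.01,0,0,0,0.085],[0,0,0.0108,0,0,0,0.085],[0,0,0,0,0,0,0.085]]'
python3 -m jog '[[0,0,0,0,0,0,0.06],[0,0,0,0,0,0,0.045],[0,0,0,0,0,0,0.04],[0,0,0,0,0,0,0.038],[0,0,0,0,0,0,0.037]]' 25
python3 - <<'E'
from h import *
import cv2
to([547,-72.4,115])
c=eyes.capture("scene")[150:250,190:290,::-1]
cv2.imwrite("pics/b.png",cv2.resize(c,(500,500),interpolation=cv2.INTER_CUBIC))
E
```

```text
time_s: 3.5
eef_pos: [546.0, -72.0, 112.8]
ee_rot: [-0.001, 0.656, 0.755, -0.001]
force: [0.4, -0.3, 0.7]
grip_width: 0.995
grip_force: 0.0
time_s: 4.0
eef_pos: [546.9, -72.3, 114.9]
ee_rot: [0.0, 0.656, 0.755, 0.0]
force: [0.1, -0.4, 0.7]
grip_width: 0.434
grip_force: 0.0
t 4.0 pos [546.9 -72.3 114.9] yaw 0.141 z [ 0. -0. -1.] q [-0.34  0.46  1.55  0.    1.13 -0.48] F [ 0.1 -0.4  0.7] T [-0.02  0.02 -0.07]
shift m [-0.0001  0.0001 -0.0001]
```

View pics/b.png

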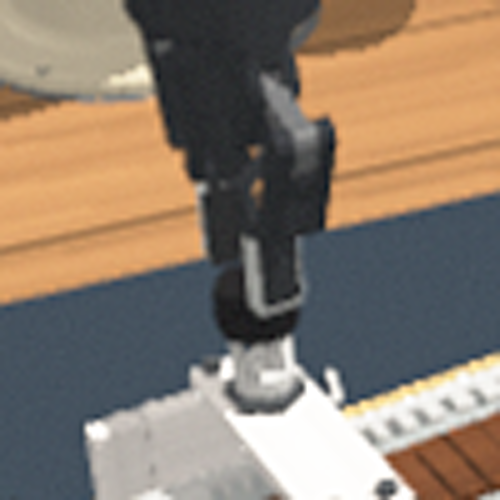

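The fingers straddle the knob (crop 258,300), centred. Next I'll close and start the lift.

```bash
python3 -m jog '[[0,0,0,0,0,0,0.032],[0,0,0,0,0,0,0.028],[0,0,0,0,0,0,0.025],[0,0,0,0,0,0,0.025]]' 30
python3 -c "
from h import *
to([547,-72.4,115])"
python3 -m jog '[[0,0,-0.002,0,0,0,0.025],[0,0,-0.001,0,0,0,0.025],[0,0,-0.001,0,0,0,0.025],[0,0,0,0,0,0,0.025],[0,0,0,0,0,0,0.025]]'
python3 -c "
from h import *
to([547,-72.4,115])"
```

```text
time_s: 4.45
eef_pos: [546.6, -72.6, 115.9]
ee_rot: [0.0, 0.655, 0.755, -0.0]
force: [-6.6, -0.8, 11.5]
grip_width: 0.293
grip_force: 5.8
t 4.5 pos [546.6 -72.6 115.9] yaw 0.141 z [-0.    -0.001 -1.   ] q [-0.34  0.46  1.55 -0.    1.13 -0.48] F [-6.6 -0.8 11.5] T [-0.12  1.25  0.03]
shift m [0.0001 0.0005 0.0009]
time_s: 4.95
eef_pos: [546.8, -72.3, 118.5]
ee_rot: [-0.0, 0.656, 0.755, -0.0]
force: [-1.1, -0.1, 0.2]
grip_width: 0.299
grip_force: 0.0
t 5.0 pos [546.8 -72.3 118.5] yaw 0.141 z [-0.  0. -1.] q [-0.34  0.46  1.54  0.    1.14 -0.48] F [-1.1 -0.1  0.2] T [-0.02 -0.05  0.02]
shift m [-0.0002  0.0001  0.0035]
```

Run:
```python
from h import *
import cv2
c=eyes.capture("scene")[170:250,200:280,::-1]
cv2.imwrite("pics/c.png",cv2.resize(c,(560,560),interpolation=cv2.INTER_CUBIC))
for z in(134,123,112,104,96): print(z,((proj("scene",[547,-72.4,z])-[200,170])*7).round(), ((proj("scene",[547+20,-72.4+3,z])-[200,170])*7).round())
from rig import sense; print(sense())
```

```text
134 [[281. 249.]] [[311. 281.]]
123 [[284. 280.]] [[314. 312.]]
112 [[287. 311.]] [[317. 343.]]
104 [[290. 333.]] [[319. 365.]]
96 [[292. 354.]] [[321. 387.]]
{'time_s': 5.0, 'joints': array([-3.43810300e-01,  4.60748569e-01,  1.54480003e+00,  1.10301437e-05,
        1.13628732e+00, -4.84870183e-01]), 'dq': array([ 0.00073994, -0.00084806,  0.00090182,  0.00121122, -0.00073416,
       -0.0004537 ]), 'tau': array([ 2.58222601e-03, -4.57708669e+01, -2.37586141e+01,  3.86462407e-04,
       -6.92326444e-05, -6.33573381e-05]), 'eef_pos': array([546.82183559, -72.24630462, 118.53815234]), 'ee_rot': array([-1.15169380e-04,  6.55519655e-01,  7.55178103e-01, -3.94425788e-05]), 'force': array([-0.56574417, -0.44181445,  0.13152402]), 'wrist_torque': array([-0.01711404,  0.0023775 ,  0.00795533]), 'grip_force': 0.0, 'grip_width': 0.28830951812535466}
```

View pics/c.png

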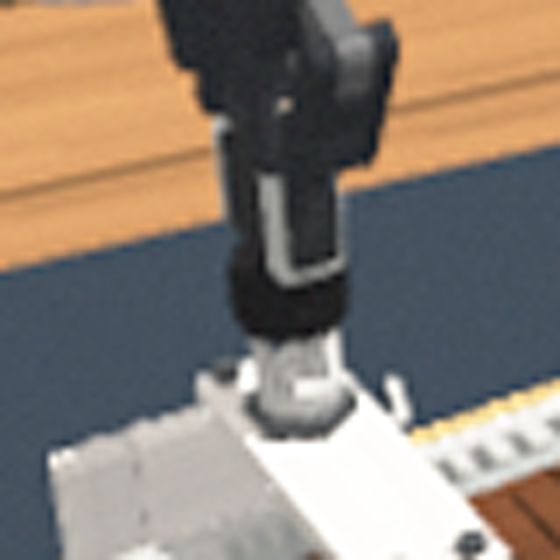

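The fingertips rest on top of the knob (tip at crop 310,280, i.e. z≈134). So the tips are really about 20 mm above the reported TCP. I'll open, go lower and check.

```bash
python3 -m jog '[[0,0,-0.004,0,0,0,0.06],[0,0,0,0,0,0,0.06],[0,0,0,0,0,0,0.06],[0,0,0.01,0,0,0,0.06],[0,0,0.01,0,0,0,0.06]]'
python3 -m jog '[[0,0,0.008,0,0,0,0.06],[0,0,0.006,0,0,0,0.055],[0,0,0,0,0,0,0.05],[0,0,0,0,0,0,0.045],[0,0,0,0,0,0,0.045]]'
python3 - <<'E'
from h import *
import cv2
to([547,-72.4,90])
c=eyes.capture("scene")[170:250,200:280,::-1]
cv2.imwrite("pics/d.png",cv2.resize(c,(560,560),interpolation=cv2.INTER_CUBIC))
E
```

```text
time_s: 5.5
eef_pos: [546.8, -72.3, 101.8]
ee_rot: [-0.0, 0.656, 0.755, -0.0]
force: [0.6, -0.6, 0.4]
grip_width: 0.702
grip_force: 0.0
time_s: 6.0
eef_pos: [547.1, -72.3, 89.0]
ee_rot: [0.0, 0.656, 0.755, 0.0]
force: [-0.1, 0.0, -0.7]
grip_width: 0.528
grip_force: 0.0
t 6.0 pos [547.1 -72.3  89. ] yaw 0.141 z [ 0.001 -0.    -1.   ] q [-0.34  0.5   1.57  0.    1.07 -0.48] F [-0.1  0.  -0.7] T [ 0.03  0.02 -0.03]
shift m [-0.     -0.0001 -0.001 ]
```

View pics/d.png

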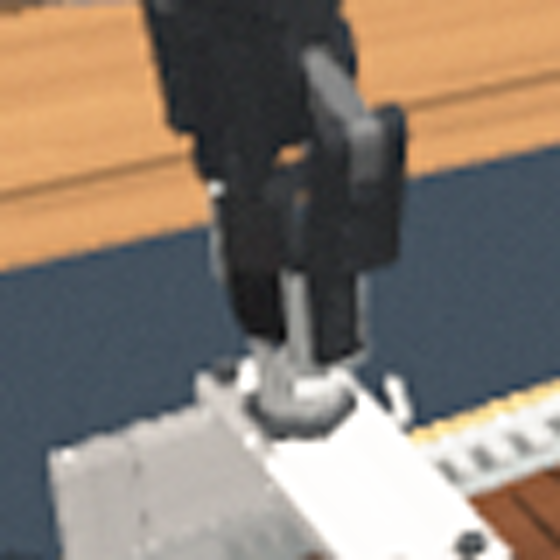

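The near fingertip now reaches crop (340,358), just past the knob's lower edge, so the pads cover the knob's side. Closing.

```bash
python3 -m jog '[[0,0,0,0,0,0,0.038],[0,0,0,0,0,0,0.034],[0,0,0,0,0,0,0.028],[0,0,0,0,0,0,0.025],[0,0,0,0,0,0,0.025]]' 30
python3 -c "
from h import *
to([547,-72.4,90])"
```

```text
time_s: 6.55
eef_pos: [546.8, -72.4, 89.0]
ee_rot: [0.0, 0.656, 0.755, -0.0]
force: [-2.6, -0.5, 5.5]
grip_width: 0.387
grip_force: 29.7
t 6.5 pos [546.8 -72.4  89. ] yaw 0.141 z [-0. -0. -1.] q [-0.34  0.5   1.57 -0.    1.07 -0.48] F [-2.6 -0.5  5.5] T [-0.06  0.67  0.04]
shift m [-0.      0.0002 -0.001 ]
```

The knob is gripped: 33 mm opening at 30 N. Lifting.

```bash
python3 -m jog '[[0,0,-0.002,0,0,0,0.025],[0,0,-0.002,0,0,0,0.025],[0,0,0,0,0,0,0.025]]'
python3 -m jog '[[0,0,-0.002,0,0,0,0.025],[0,0,-0.002,0,0,0,0.025],[0,0,0,0,0,0,0.025]]'
python3 -m jog '[[0,0,-0.001,0,0,0,0.025],[0,0,-0.001,0,0,0,0.025],[0,0,0,0,0,0,0.025]]'
```

```text
time_s: 6.85
eef_pos: [546.5, -72.2, 92.2]
ee_rot: [-0.001, 0.656, 0.755, -0.0]
force: [-0.4, -0.7, -5.3]
grip_width: 0.384
grip_force: 30.4
time_s: 7.15
eef_pos: [546.6, -72.2, 96.6]
ee_rot: [-0.0, 0.656, 0.755, -0.0]
force: [-1.3, -1.2, -6.5]
grip_width: 0.386
grip_force: 30.5
time_s: 7.45
eef_pos: [546.7, -72.3, 98.6]
ee_rot: [-0.0, 0.656, 0.755, -0.0]
force: [-2.1, -0.4, -7.2]
grip_width: 0.386
grip_force: 30.5
```

```bash
python3 -m jog '[[0,0,-0.0005,0,0,0,0.025],[0,0,-0.0005,0,0,0,0.025],[0,0,-0.0005,0,0,0,0.025],[0,0,0,0,0,0,0.025]]'
```

```text
time_s: 7.85
eef_pos: [546.7, -72.3, 100.2]
ee_rot: [-0.0, 0.656, 0.755, -0.0]
force: [-2.5, -0.5, -7.8]
grip_width: 0.384
grip_force: 30.5
```

```bash
python3 -m jog '[[0,0,-0.0005,0,0,0,0.025],[0,0,-0.0005,0,0,0,0.025],[0,0,0,0,0,0,0.025]]'
```

```text
time_s: 8.15
eef_pos: [546.8, -72.3, 101.2]
ee_rot: [-0.0, 0.656, 0.755, -0.0]
force: [-2.7, -1.4, -8.0]
grip_width: 0.385
grip_force: 30.5
```

```bash
python3 -m jog '[[0,0,-0.0005,0,0,0,0.025],[0,0,-0.0005,0,0,0,0.025],[0,0,0,0,0,0,0.025]]'
```

```text
time_s: 8.45
eef_pos: [546.8, -72.3, 102.2]
ee_rot: [-0.0, 0.656, 0.755, -0.0]
force: [-2.4, -1.0, -7.7]
grip_width: 0.385
grip_force: 30.5
```

```bash
python3 -m jog '[[0,0,-0.0005,0,0,0,0.025],[0,0,-0.0005,0,0,0,0.025],[0,0,0,0,0,0,0.025]]'
```

```text
time_s: 8.75
eef_pos: [546.8, -72.3, 103.2]
ee_rot: [-0.0, 0.656, 0.755, -0.0]
force: [-3.1, -0.0, -8.4]
grip_width: 0.387
grip_force: 30.6
```

Lift is about 14 mm with no stop yet.

```bash
python3 -m jog '[[0,0,-0.0005,0,0,0,0.025],[0,0,-0.0005,0,0,0,0.025],[0,0,0,0,0,0,0.025]]'
```

```text
time_s: 9.05
eef_pos: [546.8, -72.3, 104.2]
ee_rot: [-0.0, 0.656, 0.755, -0.0]
force: [-2.5, -0.9, -8.5]
grip_width: 0.386
grip_force: 30.6
```

```bash
python3 -m jog '[[0,0,-0.0005,0,0,0,0.025],[0,0,-0.0005,0,0,0,0.025],[0,0,0,0,0,0,0.025]]'
```

```text
time_s: 9.35
eef_pos: [546.8, -72.3, 105.2]
ee_rot: [-0.0, 0.656, 0.755, -0.0]
force: [-2.9, -0.7, -9.9]
grip_width: 0.386
grip_force: 30.6
```

```bash
python3 -m jog '[[0,0,-0.0003,0,0,0,0.025],[0,0,0,0,0,0,0.025]]'; python3 -c "
from h import *
to([547,-72.4,105.5])"
```

```text
time_s: 9.55
eef_pos: [546.8, -72.3, 105.5]
ee_rot: [-0.0, 0.656, 0.755, -0.0]
force: [-3.2, -1.1, -8.2]
grip_width: 0.387
grip_force: 30.6
t 9.6 pos [546.8 -72.3 105.5] yaw 0.141 z [-0.  0. -1.] q [-0.34  0.48  1.56 -0.    1.11 -0.48] F [-3.2 -1.1 -8.2] T [-0.1   0.69 -0.02]
shift m [-0.0001  0.0002 -0.    ]
```

```bash
python3 -m jog '[[0,0,-0.0004,0,0,0,0.025],[0,0,0,0,0,0,0.025]]'
```

```text
time_s: 9.75
eef_pos: [546.8, -72.3, 105.9]
ee_rot: [-0.0, 0.656, 0.755, -0.0]
force: [-4.1, -0.6, -9.6]
grip_width: 0.382
grip_force: 30.6
```

Noise is about ±0.7 N. Still rising freely at a lift of about 16.9 mm.

```bash
python3 -m jog '[[0,0,-0.0003,0,0,0,0.025],[0,0,-0.0003,0,0,0,0.025],[0,0,0,0,0,0,0.025]]'
```

```text
time_s: 10.05
eef_pos: [546.8, -72.3, 106.5]
ee_rot: [-0.0, 0.656, 0.755, -0.0]
force: [-3.4, -1.3, -9.2]
grip_width: 0.384
grip_force: 30.6
```

```bash
python3 -m jog '[[0,0,-0.0003,0,0,0,0.025],[0,0,-0.0003,0,0,0,0.025],[0,0,0,0,0,0,0.025]]'
```

```text
time_s: 10.35
eef_pos: [546.8, -72.3, 107.1]
ee_rot: [-0.0, 0.656, 0.755, -0.0]
force: [-2.4, -1.0, -10.0]
grip_width: 0.387
grip_force: 30.6
```

```bash
python3 -m jog '[[0,0,-0.0003,0,0,0,0.025],[0,0,-0.0003,0,0,0,0.025],[0,0,0,0,0,0,0.025]]'
```

```text
time_s: 10.65
eef_pos: [546.8, -72.3, 107.7]
ee_rot: [-0.0, 0.656, 0.755, -0.0]
force: [-3.1, -0.4, -9.4]
grip_width: 0.39
grip_force: 30.7
```

```bash
python3 -m jog '[[0,0,-0.0003,0,0,0,0.025],[0,0,-0.0002,0,0,0,0.025],[0,0,0,0,0,0,0.025]]'
```

```text
time_s: 10.95
eef_pos: [546.8, -72.3, 108.1]
ee_rot: [-0.0, 0.656, 0.755, -0.0]
force: [-2.7, -0.5, -11.0]
grip_width: 0.389
grip_force: 30.9
```

```bash
python3 -m jog '[[0,0,-0.0002,0,0,0,0.025],[0,0,0,0,0,0,0.025]]'
```

```text
time_s: 11.15
eef_pos: [546.8, -72.3, 108.1]
ee_rot: [-0.0, 0.656, 0.755, -0.0]
force: [-1.3, -0.8, -13.8]
grip_width: 0.386
grip_force: 31.0
```

The stop is felt: position held at 108.1 and force rose to 13.8 N. I'll back off 0.9 mm so the pin stays about 0.8 mm above the land, then turn clockwise (+rz).

```bash
python3 -m jog '[[0,0,0.0005,0,0,0,0.025],[0,0,0.0004,0,0,0,0.025],[0,0,0,0,0,0.03,0.025],[0,0,0,0,0,0.06,0.025],[0,0,0,0,0,0,0.025]]'
python3 -c "
from h import *
to([547,-72.4,107.4])"
python3 -m jog '[[0,0,0,0,0,0.08,0.025],[0,0,0,0,0,0.08,0.025],[0,0,0,0,0,0.08,0.025],[0,0,0,0,0,0.08,0.025],[0,0,0,0,0,0,0.025]]'
python3 -c "
from h import *
to([547,-72.4,107.4])"
```

```text
time_s: 11.65
eef_pos: [546.8, -72.3, 107.7]
ee_rot: [0.0, 0.689, 0.725, -0.0]
force: [-4.8, -0.2, -10.0]
grip_width: 0.386
grip_force: 31.4
t 11.7 pos [546.8 -72.3 107.7] yaw 0.050 z [ 0. -0. -1.] q [-0.34  0.47  1.56 -0.    1.11 -0.39] F [ -4.8  -0.2 -10. ] T [-0.16  0.78 -0.02]
shift m [-0.0001  0.0001  0.0003]
time_s: 12.15
eef_pos: [546.8, -72.2, 107.5]
ee_rot: [-0.0, 0.795, 0.606, -0.0]
force: [-3.8, 0.2, -9.3]
grip_width: 0.386
grip_force: 31.4
t 12.2 pos [546.8 -72.2 107.5] yaw -0.268 z [-0.  0. -1.] q [-0.34  0.47  1.56  0.    1.11 -0.08] F [-3.8  0.2 -9.3] T [-0.04  0.88  0.02]
shift m [-0.0001  0.0003  0.0001]
```

```bash
python3 -m jog '[[0,0,0,0,0,0.05,0.025],[0,0,0,0,0,0.05,0.025],[0,0,0,0,0,0.03,0.025],[0,0,0,0,0,0,0.025]]'
python3 -c "
from h import *
to([547,-72.4,107.4])"
```

```text
time_s: 12.55
eef_pos: [546.8, -72.2, 107.5]
ee_rot: [-0.0, 0.833, 0.554, -0.0]
force: [-3.8, 0.4, -9.5]
grip_width: 0.383
grip_force: 31.4
t 12.6 pos [546.8 -72.2 107.5] yaw -0.396 z [-0.  0. -1.] q [-0.34  0.47  1.56  0.    1.11  0.05] F [-3.8  0.4 -9.5] T [ 0.09  0.91 -0.02]
shift m [-0.0001  0.0003  0.0001]
```

```bash
python3 -m jog '[[0,0,0,0,0,0.04,0.025],[0,0,0,0,0,0.03,0.025],[0,0,0,0,0,0,0.025]]' >/dev/null
python3 -c "
from h import *
to([547,-72.4,107.4])"
```

```text
t 12.8 pos [546.8 -72.2 107.5] yaw -0.467 z [-0.  0. -1.] q [-0.34  0.47  1.56  0.    1.11  0.12] F [-3.8  0.4 -9.6] T [ 0.04  0.91 -0.02]
shift m [-0.0001  0.0003  0.0001]
```

```bash
python3 -m jog '[[0,0,0,0,0,0.03,0.025],[0,0,0,0,0,0.03,0.025],[0,0,0,0,0,0,0.025]]' >/dev/null
python3 -c "
from h import *
to([547,-72.4,107.4])"
```

```text
t 13.2 pos [546.8 -72.2 107.5] yaw -0.527 z [-0.  0. -1.] q [-0.34  0.47  1.56  0.    1.11  0.18] F [-4.3 -0.1 -9.9] T [ 0.07  1.01 -0.02]
shift m [-0.      0.0003  0.0001]
```

I'll chain typed moves and gate each one on a torque check, so the chain stops at the wall.

```bash
cat > ok.py <<'E'
from rig import sense
import sys
s=sense(); print("%.2f"%s["time_s"],"q6 %.3f"%s["joints"][5],"Tz %.3f"%s["wrist_torque"][2],"F",s["force"].round(1))
sys.exit(abs(s["wrist_torque"][2])>0.06)
E
python3 -m jog '[[0,0,0,0,0,0.02,0.025],[0,0,0,0,0,0,0.025]]' >/dev/null && python3 ok.py &&
python3 -m jog '[[0,0,0,0,0,0.02,0.025],[0,0,0,0,0,0,0.025]]' >/dev/null && python3 ok.py &&
python3 -m jog '[[0,0,0,0,0,0.02,0.025],[0,0,0,0,0,0,0.025]]' >/dev/null && python3 ok.py &&
python3 -m jog '[[0,0,0,0,0,0.02,0.025],[0,0,0,0,0,0,0.025]]' >/dev/null && python3 ok.py &&
python3 -m jog '[[0,0,0,0,0,0.02,0.025],[0,0,0,0,0,0,0.025]]' >/dev/null && python3 ok.py &&
python3 -m jog '[[0,0,0,0,0,0.02,0.025],[0,0,0,0,0,0,0.025]]' >/dev/null && python3 ok.py &&
python3 -m jog '[[0,0,0,0,0,0.02,0.025],[0,0,0,0,0,0,0.025]]' >/dev/null && python3 ok.py &&
python3 -m jog '[[0,0,0,0,0,0.02,0.025],[0,0,0,0,0,0,0.025]]' >/dev/null && python3 ok.py
```

```text
13.35 q6 0.205 Tz 0.029 F [-5.1  0.2 -9.5]False
```

```bash
sed -i 's/sys.exit(\(.*\))$/sys.exit(int(\1))/' ok.py
python3 -m jog '[[0,0,0,0,0,0.02,0.025],[0,0,0,0,0,0,0.025]]' >/dev/null && python3 ok.py &&
python3 -m jog '[[0,0,0,0,0,0.02,0.025],[0,0,0,0,0,0,0.025]]' >/dev/null && python3 ok.py &&
python3 -m jog '[[0,0,0,0,0,0.02,0.025],[0,0,0,0,0,0,0.025]]' >/dev/null && python3 ok.py &&
python3 -m jog '[[0,0,0,0,0,0.02,0.025],[0,0,0,0,0,0,0.025]]' >/dev/null && python3 ok.py &&
python3 -m jog '[[0,0,0,0,0,0.02,0.025],[0,0,0,0,0,0,0.025]]' >/dev/null && python3 ok.py &&
python3 -m jog '[[0,0,0,0,0,0.02,0.025],[0,0,0,0,0,0,0.025]]' >/dev/null && python3 ok.py &&
python3 -m jog '[[0,0,0,0,0,0.02,0.025],[0,0,0,0,0,0,0.025]]' >/dev/null && python3 ok.py &&
python3 -m jog '[[0,0,0,0,0,0.02,0.025],[0,0,0,0,0,0,0.025]]' >/dev/null && python3 ok.py
```

```text
13.55 q6 0.226 Tz -0.003 F [-5.1  0.1 -9.6]
13.75 q6 0.246 Tz -0.010 F [-5.2  1.1 -9.2]
13.95 q6 0.266 Tz -0.005 F [-5.4  0.1 -9.5]
14.15 q6 0.286 Tz -0.017 F [-5.   0.4 -9.4]
14.35 q6 0.306 Tz -0.014 F [-5.   1.2 -9.2]
14.55 q6 0.326 Tz -0.045 F [-4.6  0.9 -9.9]
14.75 q6 0.346 Tz -0.030 F [-5.3  0.1 -8.7]
14.95 q6 0.366 Tz -0.011 F [-5.9  0.8 -9.6]
```

```bash
python3 -m jog '[[0,0,0,0,0,0.02,0.025],[0,0,0,0,0,0,0.025]]' >/dev/null && python3 ok.py &&
python3 -m jog '[[0,0,0,0,0,0.02,0.025],[0,0,0,0,0,0,0.025]]' >/dev/null && python3 ok.py &&
python3 -m jog '[[0,0,0,0,0,0.02,0.025],[0,0,0,0,0,0,0.025]]' >/dev/null && python3 ok.py &&
python3 -m jog '[[0,0,0,0,0,0.02,0.025],[0,0,0,0,0,0,0.025]]' >/dev/null && python3 ok.py &&
python3 -m jog '[[0,0,0,0,0,0.02,0.025],[0,0,0,0,0,0,0.025]]' >/dev/null && python3 ok.py &&
python3 -m jog '[[0,0,0,0,0,0.02,0.025],[0,0,0,0,0,0,0.025]]' >/dev/null && python3 ok.py &&
python3 -m jog '[[0,0,0,0,0,0.02,0.025],[0,0,0,0,0,0,0.025]]' >/dev/null && python3 ok.py &&
python3 -m jog '[[0,0,0,0,0,0.02,0.025],[0,0,0,0,0,0,0.025]]' >/dev/null && python3 ok.py &&
python3 -m jog '[[0,0,0,0,0,0.02,0.025],[0,0,0,0,0,0,0.025]]' >/dev/null && python3 ok.py &&
python3 -m jog '[[0,0,0,0,0,0.02,0.025],[0,0,0,0,0,0,0.025]]' >/dev/null && python3 ok.py
```

```text
15.15 q6 0.386 Tz 0.014 F [ -5.3   0.4 -10.1]
15.35 q6 0.406 Tz 0.001 F [-4.5  0.9 -8.8]
15.55 q6 0.426 Tz -0.024 F [-5.2  1.9 -9.4]
15.75 q6 0.446 Tz 0.017 F [-5.   0.5 -9.6]
15.95 q6 0.466 Tz -0.053 F [ -5.2   0.7 -10. ]
16.15 q6 0.486 Tz -0.002 F [ -5.   -0.5 -10.3]
16.35 q6 0.506 Tz 0.013 F [ -5.9   0.4 -10.2]
16.55 q6 0.526 Tz 0.009 F [-5.2  1.6 -9.9]
16.75 q6 0.546 Tz -0.020 F [-4.8  0.7 -9.8]
16.95 q6 0.566 Tz -0.007 F [-4.8  0.3 -9.3]
```

```bash
python3 -m jog '[[0,0,0,0,0,0.02,0.025],[0,0,0,0,0,0,0.025]]' >/dev/null && python3 ok.py &&
python3 -m jog '[[0,0,0,0,0,0.02,0.025],[0,0,0,0,0,0,0.025]]' >/dev/null && python3 ok.py &&
python3 -m jog '[[0,0,0,0,0,0.02,0.025],[0,0,0,0,0,0,0.025]]' >/dev/null && python3 ok.py &&
python3 -m jog '[[0,0,0,0,0,0.02,0.025],[0,0,0,0,0,0,0.025]]' >/dev/null && python3 ok.py &&
python3 -m jog '[[0,0,0,0,0,0.02,0.025],[0,0,0,0,0,0,0.025]]' >/dev/null && python3 ok.py &&
python3 -m jog '[[0,0,0,0,0,0.02,0.025],[0,0,0,0,0,0,0.025]]' >/dev/null && python3 ok.py &&
python3 -m jog '[[0,0,0,0,0,0.02,0.025],[0,0,0,0,0,0,0.025]]' >/dev/null && python3 ok.py &&
python3 -m jog '[[0,0,0,0,0,0.02,0.025],[0,0,0,0,0,0,0.025]]' >/dev/null && python3 ok.py &&
python3 -m jog '[[0,0,0,0,0,0.02,0.025],[0,0,0,0,0,0,0.025]]' >/dev/null && python3 ok.py &&
python3 -m jog '[[0,0,0,0,0,0.02,0.025],[0,0,0,0,0,0,0.025]]' >/dev/null && python3 ok.py
```

```text
17.15 q6 0.586 Tz 0.009 F [-4.9  0.9 -9.4]
17.35 q6 0.606 Tz -0.045 F [ -5.    1.3 -10.1]
17.55 q6 0.626 Tz -0.004 F [-4.3  0.3 -9.4]
17.75 q6 0.646 Tz 0.003 F [-5.1  0.4 -9.1]
17.95 q6 0.666 Tz 0.006 F [ -5.1   0.4 -10. ]
18.15 q6 0.686 Tz -0.037 F [-5.8  0.3 -9.7]
18.35 q6 0.706 Tz 0.071 F [-5.1  1.1 -9.9]
```

```bash
python3 -m jog '[[0,0,0,0,0,0,0.025]]' >/dev/null && python3 ok.py;python3 -m jog '[[0,0,0,0,0,0,0.025]]' >/dev/null && python3 ok.py; python3 -m jog '[[0,0,0,0,0,0.01,0.025],[0,0,0,0,0,0,0.025]]' >/dev/null && python3 ok.py
```

```text
18.45 q6 0.705 Tz -0.028 F [-6.1  0.9 -9.9]
18.55 q6 0.705 Tz -0.047 F [-4.8  1.1 -9.3]
18.75 q6 0.716 Tz -0.037 F [-5.6  0.3 -9.4]
```

Just noise. I'll continue, reading over a longer average with a wider gate.

```bash
sed -i 's/>0.06/>0.08/' ok.py
python3 -m jog '[[0,0,0,0,0,0.015,0.025],[0,0,0,0,0,0,0.025]]' >/dev/null && python3 ok.py &&
python3 -m jog '[[0,0,0,0,0,0.015,0.025],[0,0,0,0,0,0,0.025]]' >/dev/null && python3 ok.py &&
python3 -m jog '[[0,0,0,0,0,0.015,0.025],[0,0,0,0,0,0,0.025]]' >/dev/null && python3 ok.py &&
python3 -m jog '[[0,0,0,0,0,0.015,0.025],[0,0,0,0,0,0,0.025]]' >/dev/null && python3 ok.py &&
python3 -m jog '[[0,0,0,0,0,0.015,0.025],[0,0,0,0,0,0,0.025]]' >/dev/null && python3 ok.py &&
python3 -m jog '[[0,0,0,0,0,0.015,0.025],[0,0,0,0,0,0,0.025]]' >/dev/null && python3 ok.py &&
python3 -m jog '[[0,0,0,0,0,0.015,0.025],[0,0,0,0,0,0,0.025]]' >/dev/null && python3 ok.py &&
python3 -m jog '[[0,0,0,0,0,0.015,0.025],[0,0,0,0,0,0,0.025]]' >/dev/null && python3 ok.py &&
python3 -m jog '[[0,0,0,0,0,0.015,0.025],[0,0,0,0,0,0,0.025]]' >/dev/null && python3 ok.py &&
python3 -m jog '[[0,0,0,0,0,0.015,0.025],[0,0,0,0,0,0,0.025]]' >/dev/null && python3 ok.py
```

```text
18.95 q6 0.731 Tz -0.015 F [-4.8  1.8 -9.4]
19.15 q6 0.746 Tz 0.002 F [-5.  -0.  -9.5]
19.35 q6 0.761 Tz 0.030 F [-4.9 -0.  -9.8]
19.55 q6 0.776 Tz -0.044 F [-5.   1.7 -9.1]
19.75 q6 0.791 Tz 0.044 F [ -5.4   0.6 -10.1]
19.95 q6 0.806 Tz -0.006 F [-5.2  1.2 -9.4]
20.15 q6 0.821 Tz -0.002 F [-4.5  0.7 -9.9]
20.35 q6 0.836 Tz -0.006 F [-4.9  0.  -9.4]
20.55 q6 0.851 Tz 0.010 F [-5.6  1.2 -9.7]
20.75 q6 0.866 Tz 0.009 F [ -5.8   0.6 -10.1]
```

```bash
python3 -m jog '[[0,0,0,0,0,0.015,0.025],[0,0,0,0,0,0,0.025]]' >/dev/null && python3 ok.py &&
python3 -m jog '[[0,0,0,0,0,0.015,0.025],[0,0,0,0,0,0,0.025]]' >/dev/null && python3 ok.py &&
python3 -m jog '[[0,0,0,0,0,0.015,0.025],[0,0,0,0,0,0,0.025]]' >/dev/null && python3 ok.py &&
python3 -m jog '[[0,0,0,0,0,0.015,0.025],[0,0,0,0,0,0,0.025]]' >/dev/null && python3 ok.py &&
python3 -m jog '[[0,0,0,0,0,0.015,0.025],[0,0,0,0,0,0,0.025]]' >/dev/null && python3 ok.py &&
python3 -m jog '[[0,0,0,0,0,0.015,0.025],[0,0,0,0,0,0,0.025]]' >/dev/null && python3 ok.py &&
python3 -m jog '[[0,0,0,0,0,0.015,0.025],[0,0,0,0,0,0,0.025]]' >/dev/null && python3 ok.py &&
python3 -m jog '[[0,0,0,0,0,0.015,0.025],[0,0,0,0,0,0,0.025]]' >/dev/null && python3 ok.py
```

```text
20.95 q6 0.881 Tz 0.049 F [ -6.1   1.1 -10.3]
21.15 q6 0.896 Tz 0.018 F [-6.2  0.  -9.5]
21.35 q6 0.911 Tz 0.051 F [-6.2  0.5 -8.9]
21.55 q6 0.926 Tz 0.068 F [-8.1  0.2 -8.4]
21.75 q6 0.941 Tz 0.116 F [-6.8 -0.  -8.1]
```

```bash
python3 -m jog '[[0,0,0,0,0,0,0.025]]' && python3 ok.py;python3 -m jog '[[0,0,0,0,0,0,0.025]]' >/dev/null && python3 ok.py
```

```text
time_s: 21.85
eef_pos: [546.5, -72.4, 107.5]
ee_rot: [0.0, 0.99, 0.143, -0.0]
force: [-7.1, -0.1, -8.3]
grip_width: 0.386
grip_force: 31.5
21.85 q6 0.940 Tz 0.117 F [-7.1 -0.1 -8.3]
21.95 q6 0.940 Tz 0.151 F [-7.2 -0.7 -9. ]
```

The wall is confirmed at about 0.13 N m steady. I'll relax slightly and ease down toward the notch (expected z≈103.1).

```bash
python3 -m jog '[[0,0,0.0005,0,0,-0.015,0.025],[0,0,0.0005,0,0,0,0.025],[0,0,0.0005,0,0,0,0.025],[0,0,0.0005,0,0,0,0.025],[0,0,0,0,0,0,0.025]]' && python3 ok.py
python3 -m jog '[[0,0,0.0005,0,0,0,0.025],[0,0,0.0005,0,0,0,0.025],[0,0,0.0005,0,0,0,0.025],[0,0,0,0,0,0,0.025]]' && python3 ok.py
```

```text
time_s: 22.45
eef_pos: [546.8, -72.5, 106.0]
ee_rot: [0.0, 0.989, 0.15, -0.0]
force: [-8.1, -0.2, -5.1]
grip_width: 0.39
grip_force: 31.9
22.45 q6 0.925 Tz 0.043 F [-8.1 -0.2 -5.1]
time_s: 22.85
eef_pos: [546.8, -72.5, 104.5]
ee_rot: [0.0, 0.989, 0.15, -0.0]
force: [-7.8, -0.9, -4.9]
grip_width: 0.381
grip_force: 31.9
22.85 q6 0.925 Tz 0.068 F [-7.8 -0.9 -4.9]
```

```bash
python3 -m jog '[[0,0,0.0004,0,0,0,0.025],[0,0,0.0004,0,0,0,0.025],[0,0,0.0002,0,0,0,0.025],[0,0,0,0,0,0,0.025]]' && python3 ok.py
python3 -m jog '[[0,0,0.0003,0,0,0,0.025],[0,0,0,0,0,0,0.025]]' && python3 ok.py
```

```text
time_s: 23.25
eef_pos: [546.8, -72.5, 103.6]
ee_rot: [0.0, 0.989, 0.15, -0.0]
force: [-8.4, -0.2, -5.2]
grip_width: 0.384
grip_force: 31.9
23.25 q6 0.925 Tz 0.105 F [-8.4 -0.2 -5.2]
time_s: 23.45
eef_pos: [546.8, -72.5, 103.3]
ee_rot: [0.0, 0.989, 0.15, -0.0]
force: [-7.3, 0.4, -3.8]
grip_width: 0.385
grip_force: 31.9
23.45 q6 0.925 Tz 0.067 F [-7.3  0.4 -3.8]
```

```bash
python3 -m jog '[[0,0,0.0003,0,0,0,0.025],[0,0,0,0,0,0,0.025]]' && python3 ok.py
```

```text
time_s: 23.65
eef_pos: [546.8, -72.5, 103.0]
ee_rot: [0.0, 0.989, 0.15, 0.0]
force: [-7.3, -0.8, -4.8]
grip_width: 0.385
grip_force: 31.9
23.65 q6 0.925 Tz 0.077 F [-7.3 -0.8 -4.8]
```

```bash
python3 -m jog '[[0,0,0.0003,0,0,0,0.025],[0,0,0,0,0,0,0.025]]' && python3 ok.py
```

```text
time_s: 23.85
eef_pos: [546.8, -72.5, 102.9]
ee_rot: [0.0, 0.989, 0.15, 0.0]
force: [-8.1, -0.7, -2.7]
grip_width: 0.388
grip_force: 32.1
23.85 q6 0.925 Tz 0.115 F [-8.1 -0.7 -2.7]
```

Contact: motion lags and the force rises. A bit more to be sure it is seated.

```bash
python3 -m jog '[[0,0,0.0002,0,0,0,0.025],[0,0,0,0,0,0,0.025]]' && python3 ok.py
python3 -m jog '[[0,0,0.0002,0,0,0,0.025],[0,0,0,0,0,0,0.025]]' && python3 ok.py
```

```text
time_s: 24.05
eef_pos: [546.9, -72.5, 102.8]
ee_rot: [0.0, 0.989, 0.15, 0.0]
force: [-8.9, -1.0, -2.1]
grip_width: 0.381
grip_force: 32.1
24.05 q6 0.925 Tz 0.092 F [-8.9 -1.  -2.1]
time_s: 24.25
eef_pos: [546.9, -72.5, 102.7]
ee_rot: [0.0, 0.989, 0.15, 0.0]
force: [-8.9, -0.4, -1.1]
grip_width: 0.383
grip_force: 32.3
24.25 q6 0.925 Tz 0.041 F [-8.9 -0.4 -1.1]
```

```bash
python3 -m jog '[[0,0,0,0,0,0,0.036],[0,0,0,0,0,0,0.045],[0,0,0,0,0,0,0.06],[0,0,0,0,0,0,0.07],[0,0,0,0,0,0,0.075]]'
python3 -m jog '[[0,0,-0.02,0,0,-0.1,0.075],[0,0,-0.03,0,0,-0.15,0.075],[0,0,-0.02,0,0,-0.15,0.075],[0,0,0,0,0,-0.15,0.075],[0,0,0,0,0,-0.15,0.075]]'
python3 -m jog '[[0,0,0,0,0,-0.15,0.075],[0,0,0,0,0,-0.15,0.075],[0,0,0,0,0,-0.15,0.075],[0,0,0,0,0,-0.15,0.075],[0,0,0,0,0,-0.1,0.075]]'
python3 - <<'E'
from h import *
import cv2
to([557.4,98.2,130])
c=eyes.capture("scene")[145:255,200:345,::-1]
cv2.imwrite("pics/e.png",cv2.resize(c,(725,550),interpolation=cv2.INTER_CUBIC))
for z in(123,137): print(z,((proj("scene",[547,-72.4,z])-[200,145])*5).round())
E
```

```text
time_s: 24.75
eef_pos: [547.2, -72.4, 102.0]
ee_rot: [0.0, 0.989, 0.15, 0.001]
force: [0.8, -0.1, -0.1]
grip_width: 0.878
grip_force: 0.0
time_s: 25.25
eef_pos: [547.2, -72.4, 172.5]
ee_rot: [0.001, 0.876, 0.483, 0.001]
force: [0.3, -0.1, -1.0]
grip_width: 0.881
grip_force: 0.0
time_s: 25.75
eef_pos: [547.0, -72.3, 171.8]
ee_rot: [0.0, 0.657, 0.754, 0.0]
force: [0.3, -0.2, 0.6]
grip_width: 0.881
grip_force: 0.0
t 25.8 pos [547.  -72.3 171.8] yaw 0.137 z [ 0. -0. -1.] q [-0.34  0.41  1.48  0.    1.26 -0.48] F [ 0.3 -0.2  0.6] T [-0.02  0.02 -0.05]
shift m [0.1675 0.0335 0.0418]
123 [[203. 325.]]
137 [[200. 297.]]
```

View pics/e.png

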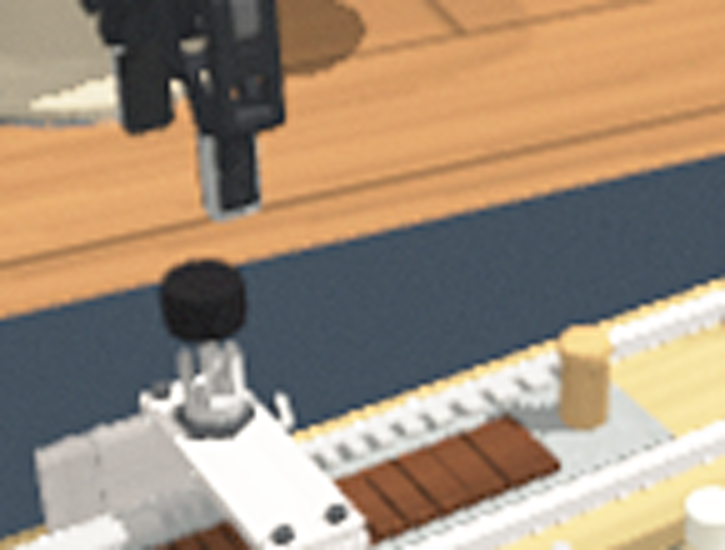

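The knob is parked: crop (203,300) matches z≈137. The handle is at (583,375). Moving above the handle.

```bash
python3 -m jog '[[0.04,0.0085,0,0,0,-0.005,0.06],[0.042,0.0085,0,0,0,0,0.05],[0.043,0.0085,0,0,0,0,0.05],[0.042,0.008,0,0,0,0,0.05],[0,0,0,0,0,0,0.05]]'
python3 -m jog '[[0,0,0.03,0,0,0,0.05],[0,0,0.03,0,0,0,0.05],[0,0,0.02,0,0,0,0.05],[0,0,0,0,0,0,0.05],[0,0,0,0,0,0,0.05]]'
python3 - <<'E'
from h import *
import cv2
to([557.4,98.2,28])
c=eyes.capture("scene")[145:255,250:395,::-1]
cv2.imwrite("pics/f.png",cv2.resize(c,(725,550),interpolation=cv2.INTER_CUBIC))
E
```

```text
time_s: 26.3
eef_pos: [557.4, 102.1, 171.8]
ee_rot: [-0.0, 0.656, 0.754, 0.001]
force: [1.2, -0.1, 0.0]
grip_width: 0.587
grip_force: 0.0
time_s: 26.8
eef_pos: [558.1, 97.3, 92.5]
ee_rot: [0.0, 0.658, 0.753, 0.0]
force: [-0.6, 0.0, 0.7]
grip_width: 0.586
grip_force: 0.0
t 26.8 pos [558.1  97.3  92.5] yaw 0.135 z [ 0.001 -0.    -1.   ] q [-0.03  0.52  1.52 -0.    1.1  -0.17] F [-0.6  0.   0.7] T [ 0.03 -0.07 -0.  ]
shift m [ 0.001  -0.0006  0.0645]
```

View pics/f.png

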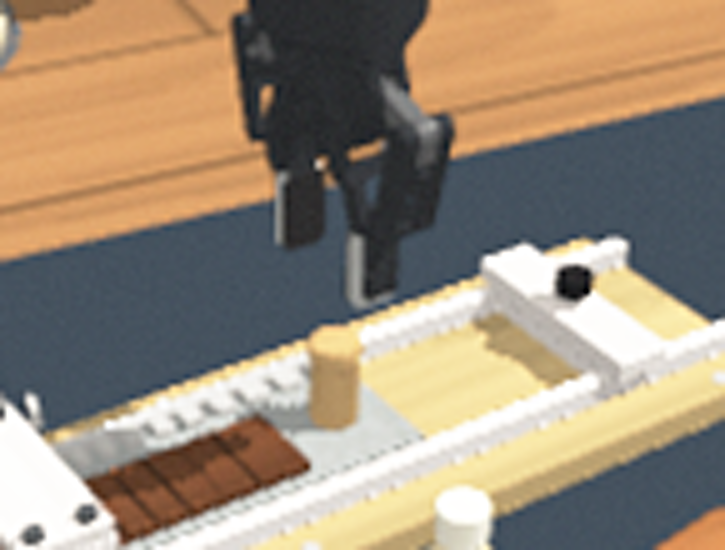

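The fingers (crop 300,245 and 370,300) straddle the handle (335,345). Descend and grip softly.

```bash
python3 -m jog '[[0.001,-0.0006,0.02,0,0,-0.007,0.045],[0,0,0.015,0,0,0,0.045],[0,0,0.01,0,0,0,0.045],[0,0,0.009,0,0,0,0.045],[0,0,0.005,0,0,0,0.045]]' && python3 ok.py &&
python3 -m jog '[[0,0,0.003,0,0,0,0.045],[0,0,0.0025,0,0,0,0.045],[0,0,0,0,0,0,0.04],[0,0,0,0,0,0,0.03]]' && python3 ok.py &&
python3 -m jog '[[0,0,0,0,0,0,0.025],[0,0,0,0,0,0,0.02],[0,0,0,0,0,0,0.015],[0,0,0,0,0,0,0.015]]' 25 && python3 ok.py
python3 -c "
from h import *
to([557.4,98.2,28])"
```

```text
time_s: 27.35
eef_pos: [557.1, 98.5, 32.7]
ee_rot: [0.0, 0.655, 0.756, 0.0]
force: [-0.0, 0.4, 0.4]
grip_width: 0.525
grip_force: 0.0
27.35 q6 -0.175 Tz 0.006 F [-0.   0.4  0.4]
time_s: 27.75
eef_pos: [557.1, 98.6, 27.5]
ee_rot: [0.0, 0.655, 0.756, 0.0]
force: [-0.1, 0.0, -0.5]
grip_width: 0.356
grip_force: 0.0
27.75 q6 -0.175 Tz -0.039 F [-0.1  0.  -0.5]
time_s: 28.15
eef_pos: [557.1, 98.6, 27.5]
ee_rot: [0.0, 0.655, 0.756, 0.0]
force: [-0.1, 0.9, 4.1]
grip_width: 0.294
grip_force: 24.5
28.15 q6 -0.175 Tz 0.039 F [-0.1  0.9  4.1]
t 28.1 pos [557.1  98.6  27.5] yaw 0.143 z [ 0.001 -0.    -1.   ] q [-0.03  0.61  1.58  0.    0.96 -0.17] F [-0.1  0.9  4.1] T [0.03 0.13 0.04]
shift m [-0.0005  0.0003 -0.0005]
```

Gripped. I'll slide out along tool +x.

```bash
python3 -m jog '[[0.002,0,0,0,0,0,0.015],[0.004,0,0,0,0,0,0.015],[0.006,0,0,0,0,0,0.015],[0.006,0,0,0,0,0,0.015],[0.004,0,0,0,0,0,0.015]]' && python3 ok.py
```

```text
time_s: 28.65
eef_pos: [553.9, 120.8, 27.5]
ee_rot: [0.0, 0.655, 0.756, 0.0]
force: [-1.3, -2.1, 5.6]
grip_width: 0.291
grip_force: 24.6
28.65 q6 -0.135 Tz 0.059 F [-1.3 -2.1  5.6]
```

```bash
python3 -m jog '[[0.006,0,0,0,0,0,0.015],[0.008,0,0,0,0,0,0.015],[0.008,0,0,0,0,0,0.015],[0.008,0,0,0,0,0,0.015],[0.006,0,0,0,0,0,0.015]]' && python3 ok.py &&
python3 -m jog '[[0.006,0,0,0,0,0,0.015],[0.006,0,0,0,0,0,0.015],[0.006,0,0,0,0,0,0.015],[0.005,0,0,0,0,0,0.015],[0.003,0,0,0,0,0,0.015]]' && python3 ok.py
python3 -m jog '[[0.003,0,0,0,0,0,0.015],[0.003,0,0,0,0,0,0.015],[0.002,0,0,0,0,0,0.015],[0,0,0,0,0,0,0.015]]' && python3 ok.py
python3 -c "
from h import *
to([557.1-np.sin(.1417)*102.7,98.6+np.cos(.1417)*102.7,27.5])"
```

```text
time_s: 29.15
eef_pos: [548.8, 156.5, 27.5]
ee_rot: [0.0, 0.655, 0.756, 0.0]
force: [-0.5, -1.8, 5.3]
grip_width: 0.292
grip_force: 24.6
29.15 q6 -0.070 Tz 0.018 F [-0.5 -1.8  5.3]
time_s: 29.65
eef_pos: [545.1, 182.2, 27.5]
ee_rot: [0.0, 0.655, 0.756, 0.0]
force: [0.2, -2.5, 5.5]
grip_width: 0.289
grip_force: 24.6
29.65 q6 -0.024 Tz -0.028 F [ 0.2 -2.5  5.5]
time_s: 30.05
eef_pos: [543.9, 190.1, 27.5]
ee_rot: [0.0, 0.655, 0.756, 0.0]
force: [-0.9, 0.6, 4.9]
grip_width: 0.292
grip_force: 24.6
30.05 q6 -0.010 Tz 0.027 F [-0.9  0.6  4.9]
t 30.1 pos [543.9 190.1  27.5] yaw 0.143 z [ 0.001  0.    -1.   ] q [ 0.13  0.63  1.54  0.    0.97 -0.01] F [-0.9  0.6  4.9] T [0.04 0.03 0.03]
shift m [0.0102 0.0001 0.    ]
```

About 10 mm remain. I'll creep with a force gate.

```bash
cat > okf.py <<'E'
from rig import sense
import sys
s=sense(); print("%.2f"%s["time_s"],s["eef_pos"].round(2),s["force"].round(1)); sys.exit(int(s["force"][1]<-5))
E
python3 -m jog '[[0.002,0,0,0,0,0,0.015],[0.002,0,0,0,0,0,0.015],[0.002,0,0,0,0,0,0.015]]'>/dev/null && python3 okf.py &&
python3 -m jog '[[0.001,0,0,0,0,0,0.015]]'>/dev/null && python3 okf.py &&
python3 -m jog '[[0.0005,0,0,0,0,0,0.015],[0.0005,0,0,0,0,0,0.015]]'>/dev/null && python3 okf.py &&
python3 -m jog '[[0.0005,0,0,0,0,0,0.015],[0,0,0,0,0,0,0.015]]'>/dev/null && python3 okf.py &&
python3 -m jog '[[0.0005,0,0,0,0,0,0.015],[0,0,0,0,0,0,0.015]]'>/dev/null && python3 okf.py &&
python3 -m jog '[[0.0005,0,0,0,0,0,0.015],[0,0,0,0,0,0,0.015]]'>/dev/null && python3 okf.py &&
python3 -m jog '[[0.0005,0,0,0,0,0,0.015],[0,0,0,0,0,0,0.015]]'>/dev/null && python3 okf.py &&
python3 -m jog '[[0.0005,0,0,0,0,0,0.015],[0,0,0,0,0,0,0.015]]'>/dev/null && python3 okf.py &&
python3 -m jog '[[0.0005,0,0,0,0,0,0.015],[0,0,0,0,0,0,0.015]]'>/dev/null && python3 okf.py
```

```text
30.35 [543.14 195.73  27.5 ] [-0.6 -2.3  5.2]
30.45 [543.   196.79  27.51] [-0.2 -2.1  5.4]
30.65 [542.88 197.71  27.51] [-0.1 -1.9  5.5]
30.85 [542.78 198.25  27.51] [-0.3 -1.5  5.3]
31.05 [542.73 198.69  27.53] [-0.1 -2.3  6.1]
31.25 [542.66 199.2   27.52] [-0.4 -1.7  4.3]
31.45 [542.58 199.7   27.51] [ 0.1 -1.5  4.8]
31.65 [542.52 200.05  27.5 ] [-0.8 -2.5  4.9]
31.85 [542.54 200.1   27.51] [ 0.4 -4.4  5.6]
```

```bash
python3 -m jog '[[0.0004,0,0,0,0,0,0.015],[0,0,0,0,0,0,0.015]]'>/dev/null; python3 okf.py
python3 -m jog '[[0,0,0,0,0,0,0.015]]'>/dev/null; python3 okf.py
```

```text
32.05 [542.53 200.11  27.51] [ 0.6 -7.2  5.6]
32.15 [542.54 200.08  27.51] [ 0.4 -6.7  6.7]
```

The carrier is against the stop: position held at 200.1 and force rose to about 7 N. Release, retreat, check.

```bash
python3 -m jog '[[0,0,0,0,0,0,0.028],[0,0,0,0,0,0,0.036],[0,0,0,0,0,0,0.045],[0,0,0,0,0,0,0.045],[0,0,-0.01,0,0,0,0.045]]'
python3 -m jog '[[0,0,-0.03,0,0,0,0.045],[0,0,-0.04,0,0,0,0.045],[0,0,-0.04,0,0,0,0.045],[0,0,-0.04,0,0,0,0.045],[0,0,-0.03,0,0,0,0.045]]'
python3 -m jog '[[0,0,0,0,0,0,0.045],[0,0,0,0,0,0,0.045],[0,0,0,0,0,0,0.045]]'
python3 - <<'E'
import cv2
from rig import eyes
c=eyes.capture("scene")[165:365,160:480,::-1]
cv2.imwrite("pics/g.png",cv2.resize(c,(800,500),interpolation=cv2.INTER_CUBIC))
E
```

```text
time_s: 32.65
eef_pos: [541.3, 200.9, 36.4]
ee_rot: [-0.001, 0.655, 0.756, -0.001]
force: [-0.4, 0.0, 0.6]
grip_width: 0.531
grip_force: 0.0
time_s: 33.15
eef_pos: [542.3, 201.1, 220.8]
ee_rot: [0.001, 0.655, 0.756, 0.001]
force: [0.0, -0.4, 0.2]
grip_width: 0.525
grip_force: 0.0
time_s: 33.45
eef_pos: [541.6, 200.9, 216.1]
ee_rot: [-0.001, 0.655, 0.756, -0.001]
force: [0.5, -0.2, 0.0]
grip_width: 0.526
grip_force: 0.0
```

View pics/g.png

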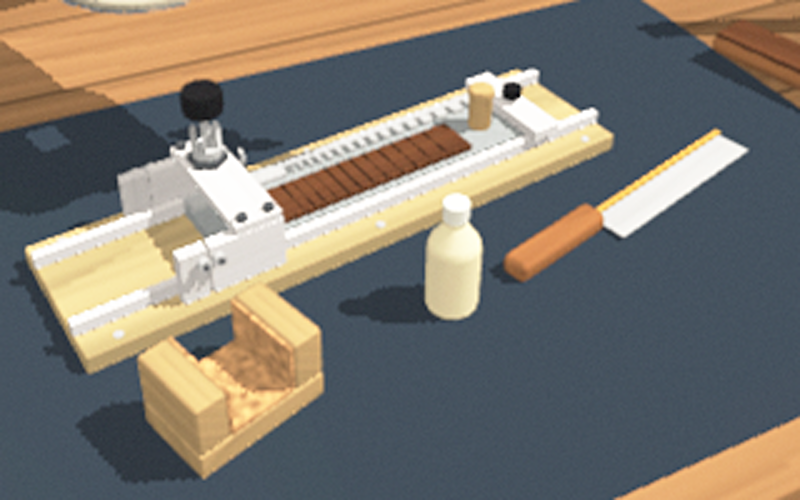

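The knob is still parked up (202,100), and the carrier is against the stop block with the handle at (480,105). The bottle, saw and neck rest haven't moved, so I'm handing in.

```bash
python3 -c "
from rig import finish_job
print(finish_job())"
```

```text
the job is handed in; nothing more can be done
None
```

The job is handed in at about 33.5 s: plunger parked up in its rest notch, carrier resting against the stop block (about 7 N at contact), and the bottle, saw and neck rest unmoved in the last picture, which did not show the hex key; one slip was that my first grip came in too high, and the fingertips pressed on top of the knob with about 11 N before I re-gripped lower.

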